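Lock the note-pad clamp with its pin

TASK

Lock the green note-pad clamp: press its black-sleeved lever down to the stop, so that the hole through the shaft lines up under the hole in the top plate, then take the red-headed pin from the wooden rack and put it down through both holes until its flange sits on the plate. Let go of the pin and leave it there with the lever still down.

Things in the scene. Friction and masses are not known exactly. Their poses are not given: they have to be found in the camera images.
- red_pin_grip (a point): Middle of the loose pin's grip, on its axis; z up. Red head 28 mm across, 44 tall; below it a metal flange 48 across, 6 thick, and a shank 18 across, 70 long with a tapered foot; 0.13-0.2 kg. Point: 20 mm under the top, 30 over the flange's underside, 100 over the foot. It stands in a wooden rack 85 mm high, in a row of three 95 mm apart in any order; blue and black heads are not wanted.
- clamp_hole (a point): Centre of the 32 mm round hole in the fixed clamp's green top plate (70 x 90 mm, 8 thick), on its upper face, 108 mm above the bench. z up; y along the shaft, whose axis is 38 mm below; x to the side where the lever lies when down. Under the plate is the shaft's 40 mm square hub with a 32 mm cross-hole. With the pin seated, its grip point is 30 mm above this point.
- lever_pad (a point): Where to press: on top of the lever's black sleeve (34 mm wide, from 55 to 160 mm off the shaft's axis). Moves with the lever: 105 mm along it from the axis, 9 mm above its middle line, 85 mm to clamp_hole's +y side. Lever down: 105 mm to clamp_hole's +x side, 79 mm above the bench. x outward along the lever, z out of its upper face.
- lever (a joint): Angle of lever and shaft, rad. 0: lever level on its stop, cross-hole in line with the plate's hole; grows as the lever is raised, to at most 1.1; starts at 0.45 to 0.8. Friction holds it wherever it is left; pressing it down takes about 3 to 9 N at the sleeve.

How it is judged (in metres and radians):
On the way:
1. the lever is pressed down to its stop (value of joint lever below 0.15 rad), for 0.2 s.
At the end, for the whole second after the job is handed in: The lever is down on its stop (within 0.2 rad) and the red-headed pin stands through the plate and the shaft: its grip point within 15 mm sideways of the hole's centre and 20 to 38 mm above the plate (flange seated within 8 mm), upright within 0.2 rad (value of joint lever below 0.2 rad and horizontal distance between red_pin_grip and clamp_hole below 0.015 m and z of red_pin_grip in the frame of clamp_hole between 0.02 and 0.038 m and angle between red_pin_grip's own z axis and vertical below 0.2 rad); the robot touches nothing.
It also fails if it takes over 64 s, if anything falls off the work surface, if the arm or the gripper's body presses on something with over 40 N, if the wrist force passes 120 N, or if a joint passes its speed limit or range.

ROBOT

A 6-joint arm with a two-finger parallel gripper is mounted at the origin on the work surface. World frame = base frame: x ahead of the robot, y to its left, z up, the work surface at z = 0. Lengths are in mm, angles in rad, forces in N, time in s.
With the tool pointing down it reaches from about 275 to 1000 mm from the base axis. Payload 8.4 kg.
Tool frame: the origin (TCP) lies midway between the tips of the shut fingers; the grasp point (between the pads) lies 19 mm behind it; z points along the fingers, y is the line along which they close (so a half turn about z gives the same grasp; the last joint's range is limited). The gripper opens to 85 mm and grips with 20 to 120 N. Pads are 22 mm wide; open, the fingers measure 114 mm over their backs; the gripper's body (76 mm by 85 mm) begins 54 mm behind the grasp point. The pads swing forward as they close: fully open they stand 13 mm farther back than shut.
Start: joints at [1.208, 0.353, 1.633, -0, 1.155, -0.002], TCP at [220.638, 584.762, 231.281] pointing down, gripper open.
Joint ranges: [-2.63, 2.63], [-0.92, 2.1], [0.06, 2.66], [-1.3, 4.44], [0, 2.69], [-3.02, 3.02]. Speed limits (rad/s): [2.22, 2.22, 2.79, 3.14, 3.14, 3.14].

INTERFACE

Orientations are given as [roll, pitch, yaw] about the fixed x, y, z axes, in that order (R = Rz(yaw) Ry(pitch) Rx(roll)).
In Python, from rig import monitor, imaging, r gives the robot as it stands.
- The arm moves only by the tool drive_tool, never from a script. Its argument "plan" is a list of rows, each an object of numbers: "x", "y", "z": the shift along the tool's x, y, z in units of 50 mm (1.0 is 50 mm); "ax", "ay", "az": the turn, a rotation vector about the tool's x, y, z in units of 6 degrees (1.0 is 6 degrees); "hand": the finger opening in mm, from 0 to 85.4. In form: [{"x": .., "y": .., "z": .., "ax": .., "ay": .., "az": .., "hand": ..}, ...]. A call has 1 to 8 rows; each row is the pose to reach, as a shift and turn from the pose commanded when the call began, along the tool's axes at that moment; what a row does not reach only later rows make up. A row lasts 1/10 s, in which the tool goes at most 50 mm and 8.59 degrees, less where a joint would pass 70% of its speed; a pose out of reach is approached as far as the arm can. A call with a gripper value outside its range is refused whole. The fingers move at their own pace and stop on an object; "grip_force" is the grip in N (left out, the last holds). Time passes only in rows, so rows that repeat a pose let the fingers close. It gives the time, the measured TCP pose, the force, the opening and the grip force at its end, in the units of the state.
- monitor.sense(): the state, without advancing time (a new reading comes with each control period).
- imaging.grab_frame(name): name is "scene" or "top" or "wrist"; returns the picture (384x512x3 uint8, red, green, blue); there is no depth.
- imaging.camera_info(name): a dict with "mtx" (3x3 intrinsics, pixels), "R" (3x3) and "t" (3): a world point X has camera coordinates R X + t. Camera axes: x right, y down, z forward; pixel columns grow to the right and rows downward; lengths in mm; the calibration is good to about 2 mm. A picture is of the moment at which its call begins: read the wrist's pose just before it. camera_info takes no time and is no camera call; for the wrist camera it gives the pose at the moment of the call.
- r.sign_off(): hands the job in; it is judged then, once.
The state is a dict: "clock": time; "qpos": joint angles; "qvel": joint speeds; "joint_efforts": joint torques, N m; "eef_pos": TCP position; "tcp_rot": TCP orientation; "contact_force": force on the tool from outside, world axes, zero at the start; "wrist_torque": the same for the moment, N m; "opening": opening from 0.0 (shut) to 1.0 (fully open); "grasp_force": force on a finger pad.
Only numpy, scipy, OpenCV 4.12 (cv2) and the standard library are available. Lean on these libraries where they do the work, as an engineer would, in place of code of your own. Each camera call takes 0.05 s, during which the arm holds its last target. There are 200 camera calls.

## Working session

There is one attempt and no reset: what is moved stays moved. The work goes in short steps, Python scripts to look and compute and a tool call to move; the robot and the scene stay as the last step left them, time stands still between calls to the robot, and variables do not carry over. Pictures are saved under pics/ and viewed, at most 10 in all, crops included, and the job is handed in when it is done.

Besides the shell and the picture viewer there is one more tool, called after "Request:" in YAML: its name, and indented under it one key for each argument. drive_tool: Moves the arm, as the interface text tells. Its arguments: {"type":"object","properties":{"plan":{"type":"array","items":{"type":"object","properties":{"x":{"type":"number"},"y":{"type":"number"},"z":{"type":"number"},"ax":{"type":"number"},"ay":{"type":"number"},"az":{"type":"number"},"hand":{"type":"number"}}}},"grip_force":{"type":"number"}},"required":["plan"]}

```bash
mkdir -p pics; ls; python3 - <<'E'
from rig import monitor, imaging, r
import cv2,numpy as np
print(monitor.sense())
for n in ("scene","top"):
    im=imaging.grab_frame(n); cv2.imwrite(f"pics/{n}0.png",im[:,:,::-1]); c=imaging.camera_info(n); print(n,c)
E
```

```text
pics
{'clock': 0.0, 'qpos': array([ 1.20758010e+00,  3.53681880e-01,  1.63416011e+00,  6.03586781e-06,
        1.15516016e+00, -2.40724019e-03]), 'qvel': array([-1.39358062e-03,  3.54174055e-04,  3.70237020e-04, -7.18329297e-05,
        1.00021367e-03, -8.44332901e-04]), 'joint_efforts': array([ 4.55998861e-04, -6.05255485e+01, -3.42073417e+01,  1.45182707e-04,
        9.42239247e-03, -4.64946515e-05]), 'eef_pos': array([220.47639396, 584.30744211, 230.52948393]), 'tcp_rot': array([-3.14018318e+00, -8.91150214e-06,  2.78078122e+00]), 'contact_force': array([ 0.76451049, -0.07277419, -0.07884826]), 'wrist_torque': array([-0.00618658, -0.01559242, -0.03060164]), 'grasp_force': 0.0, 'opening': 0.9974580812674514}
scene {'mtx': array([[458.25560391,   0.        , 256.98780258],
       [  0.        , 458.25560391, 192.86313133],
       [  0.        ,   0.        ,   1.        ]]), 'R': array([[ 0.44144081,  0.897248  ,  0.00871951],
       [ 0.73230726, -0.35464143, -0.58133943],
       [-0.51851335,  0.26301231, -0.81361443]]), 't': array([-290.70127235, -341.8867999 , 1404.77832358])}
top {'mtx': array([[416.23795909,   0.        , 257.19194425],
       [  0.        , 416.23795909, 200.02516809],
       [  0.        ,   0.        ,   1.        ]]), 'R': array([[-0.10573164, -0.99439261, -0.00203988],
       [-0.96940061,  0.1035309 , -0.22258439],
       [ 0.22154746, -0.02155675, -0.97491129]]), 't': array([ 97.65524831, 568.30096318, 934.06817826])}
```

```bash
python3 -c "
import cv2,numpy as np
a=cv2.imread('pics/scene0.png');b=cv2.imread('pics/top0.png')
cv2.imwrite('pics/s1.png',cv2.resize(a,(800,600)));cv2.imwrite('pics/t1.png',cv2.resize(b,(800,600)))"
```

```text
(no output)
```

View pics/s1.png

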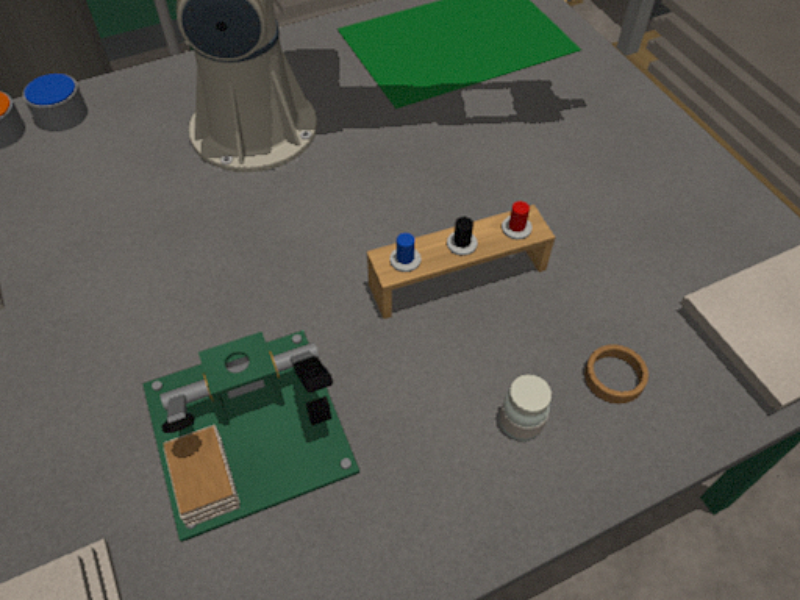

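View pics/t1.png

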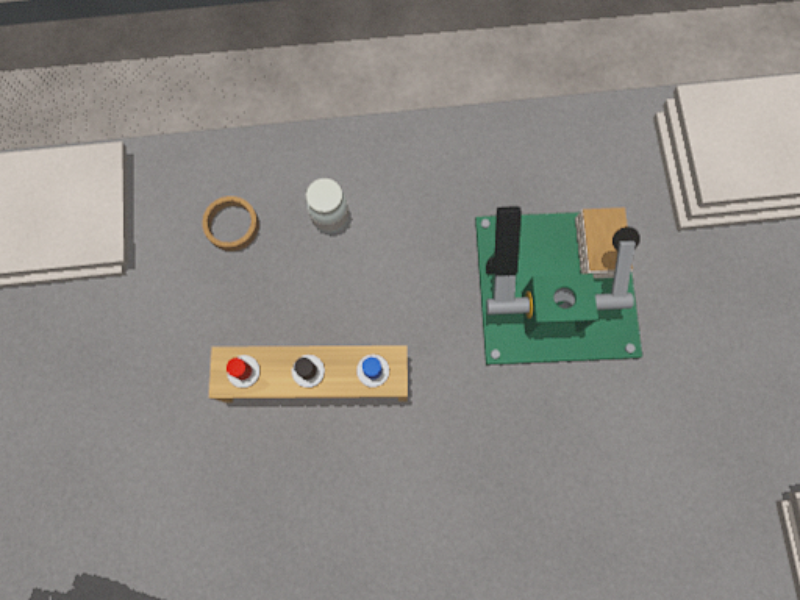

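The scene view shows the red pin at (519,217), the hole at (237,362) and the raised sleeve near (313,374). The top view shows red at (238,370), the hole at (565,297) and the sleeve running from (508,208) to (505,275). All positions are at 800 px scale.

```bash
cat > h.py <<'E'
import cv2,numpy as np
from rig import monitor, imaging, r
from scipy.spatial.transform import Rotation as Ro
def ray(c,p):
    d=c["R"].T@np.linalg.solve(c["mtx"],[p[0],p[1],1.]); return -c["R"].T@c["t"],d/np.linalg.norm(d)
def onz(c,p,z):
    o,d=ray(c,p); return o+d*(z-o[2])/d[2]
def tri(c1,p1,c2,p2):
    A=np.zeros((3,3));b=np.zeros(3);L=[ray(c1,p1),ray(c2,p2)]
    for o,d in L: P=np.eye(3)-np.outer(d,d);A+=P;b+=P@o
    X=np.linalg.solve(A,b); return X,[round(float(np.linalg.norm((np.eye(3)-np.outer(d,d))@(X-o))),1) for o,d in L]
def blobs(m,amin=15):
    n,l,s,c=cv2.connectedComponentsWithStats(m.astype(np.uint8)); return [(c[i],s[i]) for i in range(1,n) if s[i][4]>=amin]
def delta(target_pos):
    """shift in tool units from the current measured pose"""
    s=monitor.sense(); R=Ro.from_euler('xyz',s["tcp_rot"]).as_matrix(); return R.T@(np.array(target_pos)-s["eef_pos"])/50
def cap(n): return imaging.camera_info(n)
E
python3 - <<'E'
from h import *
cs,ct=cap("scene"),cap("top")
S=cv2.imread('pics/scene0.png').astype(int);T=cv2.imread('pics/top0.png').astype(int)
red=lambda I:(I[...,2]>110)&(I[...,1]<50)&(I[...,0]<50)
bs=blobs(red(S));bt=blobs(red(T));print(bs,bt)
p=max(bs,key=lambda b:b[1][4])[0];q=max(bt,key=lambda b:b[1][4])[0]
print("red",tri(cs,p,ct,q), "onz117",onz(ct,q,117),onz(cs,p,117))
k=.64
ph,qh=(237*k,362*k),(565*k,297*k)
print("hole",tri(cs,ph,ct,qh),onz(ct,qh,108),onz(cs,ph,108))
for b in [(485,224),(495,354),(630,348)]: print("bolt",onz(ct,(b[0]*k,b[1]*k),10))
for b in [(157,384),(297,339),(346,463)]: print("boltS",onz(cs,(b[0]*k,b[1]*k),10))
# rack and pins line
for n,m in (("blue",lambda I:(I[...,0]>90)&(I[...,2]<50)&(I[...,1]<90)),):
    for c,s in blobs(m(T)): print(n,c,s[4],onz(ct,c,117))
# pad/sleeve edge pts
for b in [(497,208),(521,208),(493,273),(517,275)]:
    print("sleeve top z=150",onz(ct,(b[0]*k,b[1]*k),150))
g=(T[...,1]-T[...,2]>25)&(T[...,1]-T[...,0]>10)
cnt=max(cv2.findContours(g.astype(np.uint8),0,2)[0],key=cv2.contourArea);print(cv2.minAreaRect(cnt))
s4=cv2.boxPoints(cv2.minAreaRect(cnt));print([onz(ct,x,8).round(0) for x in s4])
E
```

```text
[(array([332.90140845, 132.71830986]), array([328, 129,  11,   9,  71], dtype=int32))] [(array([150.20512821, 235.03846154]), array([145, 230,  12,  12,  78], dtype=int32))]
red (array([506.5953951 , 279.24734296, 130.49539363]), [0.9, 0.9]) onz117 [509.2234144  283.35996462 117.        ] [496.52361157 286.74634935 117.        ]
hole (array([ 564.04089313, -204.0897013 ,  105.13184988]), [0.3, 0.3]) [ 563.31277359 -203.56029796  108.        ] [ 566.02038289 -203.91603844  108.        ]
bolt [ 723.97014877 -118.5630159    10.        ]
bolt [ 504.44805802 -104.98740566   10.        ]
bolt [ 491.17107491 -320.92777119   10.        ]
boltS [ 487.2498478  -319.31378023   10.        ]
boltS [ 503.85273565 -104.29107187   10.        ]
boltS [ 723.26832982 -117.59927872   10.        ]
sleeve top z=150 [ 696.12400204 -115.06682466  150.        ]
sleeve top z=150 [ 692.41160602 -149.70995595  150.        ]
sleeve top z=150 [599.4257562  -95.86580918 150.        ]
sleeve top z=150 [ 592.88653051 -129.28225444  150.        ]
((357.081298828125, 183.3419952392578), (94.83421325683594, 102.23877716064453), 87.47388458251953)
[array([ 741., -104.,    8.]), array([ 725., -373.,    8.]), array([ 475., -336.,    8.]), array([491., -82.,   8.])]
```

```bash
python3 -c "
import cv2
a=cv2.imread('pics/scene0.png')[190:350,80:240];b=cv2.imread('pics/top0.png')[120:240,300:420]
f=lambda i:cv2.resize(i,(400,400),interpolation=cv2.INTER_CUBIC)
cv2.imwrite('pics/c1.png',cv2.hconcat([f(a),f(b)]))"
```

```text
(no output)
```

View pics/c1.png

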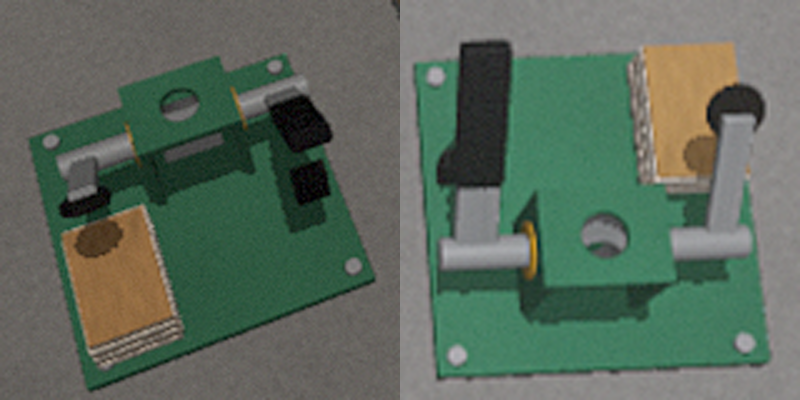

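The crops confirm the hole at scene (152,232) and top (361.5,191) in native pixels, giving (564.5,-204,108). The bolts give yaw -0.062. The down pad is therefore at about (675,-125.5,79), which is consistent with the sleeve seen in the top view. I'll press the lever first.

Request:
drive_tool:
  plan:
    - {"x": -0.8,"y": -0.6,"az": -0.5,"hand": 0}
    - {"x": -1.6,"y": -1.2,"az": -1.0,"hand": 0}
    - {"x": -2.4,"y": -1.8,"az": -1.5,"hand": 0}
    - {"x": -3.2,"y": -2.4,"az": -2,"hand": 0}
    - {"x": -4,"y": -3,"az": -2.5,"hand": 0}
    - {"x": -4.8,"y": -3.6,"az": -3,"hand": 0}
    - {"x": -5.6,"y": -4.2,"az": -3.44,"hand": 0}
    - {"x": -6.4,"y": -4.8,"az": -3.44,"hand": 0}

```text
invalid input
```

```bash
python3 - <<'E'
from h import *
s=monitor.sense();print(s["clock"],s["eef_pos"],s["tcp_rot"],s["qpos"][5],delta((664,-125,225)))
cs,ct=cap("scene"),cap("top")
S=cv2.imread('pics/scene0.png').astype(int);T=cv2.imread('pics/top0.png').astype(int)
red=lambda I:(I[...,2]>40)&(I[...,2]>2.5*I[...,1])&(I[...,2]>2.5*I[...,0])
bs=blobs(red(S));bt=blobs(red(T));print(bs,bt)
p=max(bs,key=lambda b:b[1][4])[0];q=max(bt,key=lambda b:b[1][4])[0]
print("red",tri(cs,p,ct,q), "onz117",onz(ct,q,117),onz(cs,p,117))
E
```

```text
0.1 [220.49452161 584.37804228 230.63068863] [-3.14035554e+00 -1.31735021e-05  2.78075945e+00] -0.002377104845530663 [-13.30787624 -10.14215051   0.12498555]
[(array([331.73513514, 137.89189189]), array([326, 129,  13,  19, 185], dtype=int32))] [(array([151.94520548, 235.5       ]), array([145, 229,  16,  14, 146], dtype=int32))]
red (array([507.70464044, 278.89307212, 113.54532467]), [1.6, 1.6]) onz117 [507.77821059 279.55710496 117.        ] [509.92299056 275.13755268 117.        ]
```

Request:
drive_tool:
  plan:
    - {"x": -0.8,"y": -0.6,"z": 0,"ax": 0,"ay": 0,"az": -0.5,"hand": 0}
    - {"x": -1.6,"y": -1.2,"z": 0,"ax": 0,"ay": 0,"az": -1.0,"hand": 0}
    - {"x": -2.4,"y": -1.8,"z": 0,"ax": 0,"ay": 0,"az": -1.5,"hand": 0}
    - {"x": -3.2,"y": -2.4,"z": 0,"ax": 0,"ay": 0,"az": -2,"hand": 0}
    - {"x": -4,"y": -3,"z": 0,"ax": 0,"ay": 0,"az": -2.5,"hand": 0}
    - {"x": -4.8,"y": -3.6,"z": 0,"ax": 0,"ay": 0,"az": -3,"hand": 0}
    - {"x": -5.6,"y": -4.2,"z": 0,"ax": 0,"ay": 0,"az": -3.44,"hand": 0}
    - {"x": -6.4,"y": -4.8,"z": 0,"ax": 0,"ay": 0,"az": -3.44,"hand": 0}
  grip_force: 60

```text
clock: 0.9
eef_pos: [435.9, 245.3, 231.2]
tcp_rot: [-3.142, -0.0, -3.14]
contact_force: [0.8, 0.6, 0.3]
opening: -0.002
grasp_force: 0.0
```

Request:
drive_tool:
  plan:
    - {"x": -0.57,"y": -0.93,"z": 0,"ax": 0,"ay": 0,"az": 0,"hand": 0}
    - {"x": -1.14,"y": -1.86,"z": 0,"ax": 0,"ay": 0,"az": 0,"hand": 0}
    - {"x": -1.71,"y": -2.79,"z": 0,"ax": 0,"ay": 0,"az": 0,"hand": 0}
    - {"x": -2.28,"y": -3.72,"z": 0,"ax": 0,"ay": 0,"az": 0,"hand": 0}
    - {"x": -2.85,"y": -4.64,"z": 0,"ax": 0,"ay": 0,"az": 0,"hand": 0}
    - {"x": -3.42,"y": -5.57,"z": 0,"ax": 0,"ay": 0,"az": 0,"hand": 0}
    - {"x": -4.56,"y": -7.42,"z": 0,"ax": 0,"ay": 0,"az": 0,"hand": 0}
    - {"x": -4.56,"y": -7.42,"z": 0,"ax": 0,"ay": 0,"az": 0,"hand": 0}

```text
clock: 1.7
eef_pos: [645.1, -95.7, 230.9]
tcp_rot: [3.141, -0.0, 3.141]
contact_force: [1.6, 0.6, -0.8]
opening: 0.003
grasp_force: 0.0
```

Request:
drive_tool:
  plan:
    - {"x": 0,"y": 0,"z": 0.2,"ax": 0,"ay": 0,"az": 0,"hand": 0}
    - {"x": 0,"y": 0,"z": 0.4,"ax": 0,"ay": 0,"az": 0,"hand": 0}

```text
clock: 1.9
eef_pos: [644.5, -94.7, 210.2]
tcp_rot: [3.141, -0.001, 3.139]
contact_force: [-0.3, 0.1, -0.5]
opening: 0.004
grasp_force: 0.0
```

Request:
drive_tool:
  plan:
    - {"x": -0.4,"y": -0.6,"z": 0,"ax": 0,"ay": 0,"az": 0,"hand": 0}
    - {"x": -0.4,"y": -0.6,"z": 0.2,"ax": 0,"ay": 0,"az": 0,"hand": 0}
    - {"x": -0.4,"y": -0.6,"z": 0.5,"ax": 0,"ay": 0,"az": 0,"hand": 0}
    - {"x": -0.4,"y": -0.6,"z": 0.8,"ax": 0,"ay": 0,"az": 0,"hand": 0}
    - {"x": -0.45,"y": -0.6,"z": 1.1,"ax": 0,"ay": 0,"az": 0,"hand": 0}
    - {"x": -0.5,"y": -0.6,"z": 1.4,"ax": 0,"ay": 0,"az": 0,"hand": 0}

```text
clock: 2.5
eef_pos: [669.6, -122.9, 140.3]
tcp_rot: [-3.142, 0.001, -3.141]
contact_force: [0.9, -1.8, 5.1]
opening: 0.002
grasp_force: 2.1
```

Request:
drive_tool:
  plan:
    - {"x": 0,"y": 0,"z": 0.2,"ax": 0,"ay": 0,"az": 0,"hand": 0}
    - {"x": -0.04,"y": 0,"z": 0.4,"ax": 0,"ay": 0,"az": 0,"hand": 0}
    - {"x": -0.08,"y": 0,"z": 0.6,"ax": 0,"ay": 0,"az": 0,"hand": 0}
    - {"x": -0.1,"y": 0,"z": 0.75,"ax": 0,"ay": 0,"az": 0,"hand": 0}
    - {"x": -0.1,"y": 0,"z": 0.9,"ax": 0,"ay": 0,"az": 0,"hand": 0}

```text
clock: 3.0
eef_pos: [675.1, -123.8, 95.9]
tcp_rot: [-3.141, 0.001, 3.141]
contact_force: [2.5, -0.0, 4.8]
opening: -0.002
grasp_force: 2.1
```

Request:
drive_tool:
  plan:
    - {"x": 0,"y": 0,"z": 0.12,"ax": 0,"ay": 0,"az": 0,"hand": 0}
    - {"x": 0,"y": 0,"z": 0.22,"ax": 0,"ay": 0,"az": 0,"hand": 0}
    - {"x": 0,"y": 0,"z": 0.28,"ax": 0,"ay": 0,"az": 0,"hand": 0}
    - {"x": 0,"y": 0,"z": 0.28,"ax": 0,"ay": 0,"az": 0,"hand": 0}

```text
clock: 3.4
eef_pos: [673.8, -123.6, 81.6]
tcp_rot: [3.141, -0.002, 3.141]
contact_force: [0.4, 0.4, -0.4]
opening: 0.002
grasp_force: 0.1
```

Request:
drive_tool:
  plan:
    - {"x": 0,"y": 0,"z": 0.04,"ax": 0,"ay": 0,"az": 0,"hand": 0}
    - {"x": 0,"y": 0,"z": 0.06,"ax": 0,"ay": 0,"az": 0,"hand": 0}
    - {"x": 0,"y": 0,"z": 0.06,"ax": 0,"ay": 0,"az": 0,"hand": 0}

```text
clock: 3.7
eef_pos: [674.0, -123.6, 79.1]
tcp_rot: [3.141, -0.001, 3.141]
contact_force: [-0.3, 0.4, 2.1]
opening: 0.001
grasp_force: 1.4
```

Request:
drive_tool:
  plan:
    - {"x": 0,"y": 0,"z": 0.04,"ax": 0,"ay": 0,"az": 0,"hand": 0}
    - {"x": 0,"y": 0,"z": 0.06,"ax": 0,"ay": 0,"az": 0,"hand": 0}
    - {"x": 0,"y": 0,"z": 0.06,"ax": 0,"ay": 0,"az": 0,"hand": 0}
    - {"x": 0,"y": 0,"z": 0.06,"ax": 0,"ay": 0,"az": 0,"hand": 0}

```text
clock: 4.1
eef_pos: [674.1, -123.6, 78.9]
tcp_rot: [3.142, -0.001, 3.141]
contact_force: [-9.2, 1.9, 25.5]
opening: 0.001
grasp_force: 12.8
```

Request:
drive_tool:
  plan:
    - {"x": 0,"y": 0,"z": -0.5,"ax": 0,"ay": 0,"az": 0,"hand": 0}
    - {"x": 0,"y": 0,"z": -1.3,"ax": 0,"ay": 0,"az": 0,"hand": 0}
    - {"x": 0,"y": 0,"z": -2.2,"ax": 0,"ay": 0,"az": 0,"hand": 0}
    - {"x": 0.2,"y": 0.5,"z": -3,"ax": 0,"ay": 0,"az": 0,"hand": 85}
    - {"x": 0.5,"y": 1.3,"z": -3.4,"ax": 0,"ay": 0,"az": 0,"hand": 85}
    - {"x": 0.9,"y": 2.2,"z": -3.4,"ax": 0,"ay": 0,"az": 0,"hand": 85}
    - {"x": 1.3,"y": 3.1,"z": -3.4,"ax": 0,"ay": 0,"az": 0,"hand": 85}
    - {"x": 1.7,"y": 4,"z": -3.4,"ax": 0,"ay": 0,"az": 0,"hand": 85}

```text
clock: 4.9
eef_pos: [588.1, 77.7, 246.1]
tcp_rot: [-3.142, -0.001, 3.141]
contact_force: [1.2, 0.3, -0.4]
opening: 0.843
grasp_force: 0.0
```

Request:
drive_tool:
  plan:
    - {"x": 0.4,"y": 0.9,"z": 0,"ax": 0,"ay": 0,"az": 0,"hand": 85}
    - {"x": 0.8,"y": 1.8,"z": 0,"ax": 0,"ay": 0,"az": 0,"hand": 85}
    - {"x": 1.2,"y": 2.7,"z": 0,"ax": 0,"ay": 0,"az": 0,"hand": 85}
    - {"x": 1.5,"y": 3.5,"z": 0,"ax": 0,"ay": 0,"az": 0,"hand": 85}
    - {"x": 1.7,"y": 4,"z": 0,"ax": 0,"ay": 0,"az": 0,"hand": 85}
    - {"x": 1.7,"y": 4.1,"z": 0,"ax": 0,"ay": 0,"az": 0,"hand": 85}
    - {"x": 1.7,"y": 4.1,"z": 0,"ax": 0,"ay": 0,"az": 0,"hand": 85}

```text
clock: 5.6
eef_pos: [504.3, 281.7, 245.9]
tcp_rot: [-3.141, -0.001, -3.14]
contact_force: [0.5, 1.0, -1.4]
opening: 0.997
grasp_force: 0.0
```

```bash
python3 - <<'E'
from h import *
s=monitor.sense();print(s["clock"],s["eef_pos"],s["tcp_rot"],s["qpos"].round(2),s["contact_force"])
out=[]
for n in ("top","wrist"):
    c=cap(n);I=imaging.grab_frame(n);B=I[:,:,::-1];out.append(cv2.resize(B,(400,300)))
    J=B.astype(int)
    m=(J[...,2]>40)&(J[...,2]>2.5*J[...,1])&(J[...,2]>2.5*J[...,0])
    for b,st in blobs(m): print(n,b,st,onz(c,b,117),onz(c,b,135))
    np.savez(f"/tmp/{n}1.npz",I=B,**c); cv2.imwrite(f"pics/{n}_1.png",B)
cv2.imwrite("pics/tw1.png",cv2.hconcat(out))
E
```

```text
5.6 [504.33589817 281.73753342 245.88758729] [-3.14093621e+00 -5.88206262e-04 -3.14036416e+00] [ 0.51  0.27  1.72 -0.    1.16 -1.06] [ 0.54868711  1.04122578 -1.39261707]
top [152.43835616 235.50684932] [145 228  16  15 146] [507.64643486 278.4658229  117.        ] [504.64717097 274.16184614 135.        ]
wrist [257.39628483 183.09133127] [245 167  25  33 646] [507.98223147 276.8695125  117.        ] [502.73520962 277.16073955 135.        ]
```

View pics/tw1.png

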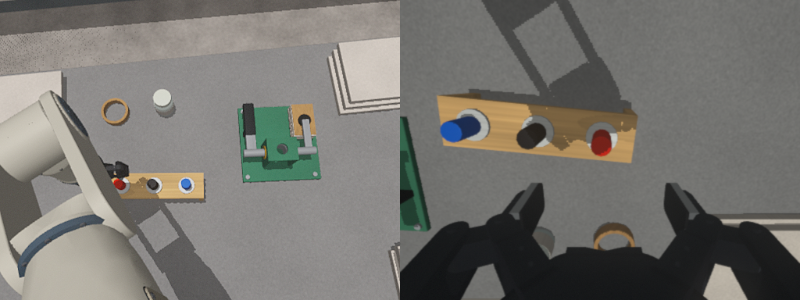

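Lever is down; the wrist view shows the red head at (600,143) in the composite, giving an axis at about (507.5,278). Descending to grip.

Request:
drive_tool:
  plan:
    - {"x": -0.06,"y": -0.07,"z": 0.6,"ax": 0,"ay": 0,"az": 0,"hand": 85}
    - {"x": -0.06,"y": -0.07,"z": 1.2,"ax": 0,"ay": 0,"az": 0,"hand": 85}
    - {"x": -0.06,"y": -0.07,"z": 1.8,"ax": 0,"ay": 0,"az": 0,"hand": 85}
    - {"x": -0.06,"y": -0.07,"z": 2.3,"ax": 0,"ay": 0,"az": 0,"hand": 85}
    - {"x": -0.06,"y": -0.07,"z": 2.7,"ax": 0,"ay": 0,"az": 0,"hand": 85}
    - {"x": -0.06,"y": -0.07,"z": 2.9,"ax": 0,"ay": 0,"az": 0,"hand": 85}
    - {"x": -0.06,"y": -0.07,"z": 2.9,"ax": 0,"ay": 0,"az": 0,"hand": 85}

```text
clock: 6.4
eef_pos: [507.4, 276.5, 100.1]
tcp_rot: [-3.14, -0.002, 3.14]
contact_force: [-0.4, -0.3, 0.2]
opening: 0.995
grasp_force: 0.0
```

Request:
drive_tool:
  plan:
    - {"x": 0,"y": 0,"z": 0,"ax": 0,"ay": 0,"az": 0,"hand": 40}
    - {"x": 0,"y": 0,"z": 0,"ax": 0,"ay": 0,"az": 0,"hand": 32}
    - {"x": 0,"y": 0,"z": 0,"ax": 0,"ay": 0,"az": 0,"hand": 32}

```text
clock: 6.7
eef_pos: [508.4, 278.2, 102.3]
tcp_rot: [3.141, 0.002, 3.141]
contact_force: [0.3, 0.0, -0.8]
opening: 0.51
grasp_force: 0.0
```

Request:
drive_tool:
  plan:
    - {"x": 0,"y": 0,"z": 0,"ax": 0,"ay": 0,"az": 0,"hand": 10}
    - {"x": 0,"y": 0,"z": 0,"ax": 0,"ay": 0,"az": 0,"hand": 10}
    - {"x": 0,"y": 0,"z": 0,"ax": 0,"ay": 0,"az": 0,"hand": 10}
    - {"x": 0,"y": 0,"z": 0,"ax": 0,"ay": 0,"az": 0,"hand": 10}
  grip_force: 50

```text
clock: 7.1
eef_pos: [508.2, 278.2, 102.2]
tcp_rot: [3.141, 0.001, 3.141]
contact_force: [-1.9, -1.0, 6.5]
opening: 0.315
grasp_force: 48.9
```

Request:
drive_tool:
  plan:
    - {"x": 0,"y": 0,"z": -0.3,"ax": 0,"ay": 0,"az": 0,"hand": 10}
    - {"x": 0,"y": 0,"z": -0.7,"ax": 0,"ay": 0,"az": 0,"hand": 10}
    - {"x": 0,"y": 0,"z": -1.2,"ax": 0,"ay": 0,"az": 0,"hand": 10}
    - {"x": 0,"y": 0,"z": -1.8,"ax": 0,"ay": 0,"az": 0,"hand": 10}
    - {"x": 0,"y": 0,"z": -2.4,"ax": 0,"ay": 0,"az": 0,"hand": 10}
    - {"x": 0,"y": 0,"z": -2.9,"ax": 0,"ay": 0,"az": 0,"hand": 10}
    - {"x": 0,"y": 0,"z": -3.0,"ax": 0,"ay": 0,"az": 0,"hand": 10}

```text
clock: 7.8
eef_pos: [509.0, 278.7, 255.2]
tcp_rot: [3.139, 0.005, 3.141]
contact_force: [0.5, -0.4, -1.5]
opening: 0.315
grasp_force: 49.3
```

Request:
drive_tool:
  plan:
    - {"x": -0.05,"y": -0.5,"z": 0,"ax": 0,"ay": 0,"az": 0,"hand": 10}
    - {"x": -0.1,"y": -1.2,"z": 0,"ax": 0,"ay": 0,"az": 0,"hand": 10}
    - {"x": -0.2,"y": -2,"z": 0,"ax": 0,"ay": 0,"az": 0,"hand": 10}
    - {"x": -0.3,"y": -2.8,"z": 0,"ax": 0,"ay": 0,"az": 0,"hand": 10}
    - {"x": -0.4,"y": -3.6,"z": 0,"ax": 0,"ay": 0,"az": 0,"hand": 10}
    - {"x": -0.5,"y": -4.4,"z": 0,"ax": 0,"ay": 0,"az": 0,"hand": 10}
    - {"x": -0.6,"y": -5.2,"z": 0,"ax": 0,"ay": 0,"az": 0,"hand": 10}
    - {"x": -0.7,"y": -6,"z": 0,"ax": 0,"ay": 0,"az": 0,"hand": 10}

```text
clock: 8.6
eef_pos: [541.9, -23.7, 250.5]
tcp_rot: [3.142, -0.001, 3.141]
contact_force: [1.3, 0.1, -1.5]
opening: 0.312
grasp_force: 49.5
```

Request:
drive_tool:
  plan:
    - {"x": -0.1,"y": -0.8,"z": 0,"ax": 0,"ay": 0,"az": 0,"hand": 10}
    - {"x": -0.2,"y": -1.6,"z": 0,"ax": 0,"ay": 0,"az": 0,"hand": 10}
    - {"x": -0.3,"y": -2.4,"z": 0,"ax": 0,"ay": 0,"az": 0,"hand": 10}
    - {"x": -0.4,"y": -3.1,"z": 0,"ax": 0,"ay": 0,"az": 0,"hand": 10}
    - {"x": -0.44,"y": -3.5,"z": 0,"ax": 0,"ay": 0,"az": 0,"hand": 10}
    - {"x": -0.44,"y": -3.64,"z": 0,"ax": 0,"ay": 0,"az": 0,"hand": 10}
    - {"x": -0.44,"y": -3.64,"z": 0,"ax": 0,"ay": 0,"az": 0,"hand": 10}
    - {"x": -0.44,"y": -3.64,"z": 0,"ax": 0,"ay": 0,"az": 0,"hand": 10}

```text
clock: 9.4
eef_pos: [564.0, -203.2, 250.8]
tcp_rot: [3.141, -0.001, 3.141]
contact_force: [-0.3, 0.6, -1.4]
opening: 0.316
grasp_force: 49.5
```

```bash
python3 - <<'E'
from h import *
s=monitor.sense();print(s["clock"],s["eef_pos"],s["tcp_rot"],s["qpos"].round(2),s["contact_force"],s["opening"],delta((564.5,-204,215)))
out=[]
for n in ("scene","wrist"):
    c=cap(n);B=imaging.grab_frame(n)[:,:,::-1].copy(); cv2.imwrite(f"pics/{n}_2.png",B)
    out.append(cv2.resize(B[170:290,90:250] if n=="scene" else B,(400,300)))
    print(n,[cv2.projectPoints(np.array([[x,y,z]],float),cv2.Rodrigues(c["R"])[0],c["t"],c["mtx"],None)[0].ravel().round(1) for x,y,z in ((564.5,-204,108),(s["eef_pos"][0],s["eef_pos"][1],s["eef_pos"][2]+14-100),(s["eef_pos"][0],s["eef_pos"][1],s["eef_pos"][2]-16))])
cv2.imwrite("pics/tw2.png",cv2.hconcat(out))
E
```

```text
9.4 [ 564.03726632 -203.18280977  250.80526828] [ 3.14080407e+00 -9.45617625e-04  3.14119100e+00] [-0.35  0.3   1.67  0.    1.18 -1.92] [-0.34973508  0.64493665 -1.37649447] 0.31600818468479375 [-0.0099384  -0.01690478  0.71608318]
scene [array([151.4, 231.1]), array([146.7, 216.4]), array([139.8, 196.4])]
wrist [array([260.1, 177.1]), array([260.7, 192.7]), array([260.5, 226.1])]
```

View pics/tw2.png

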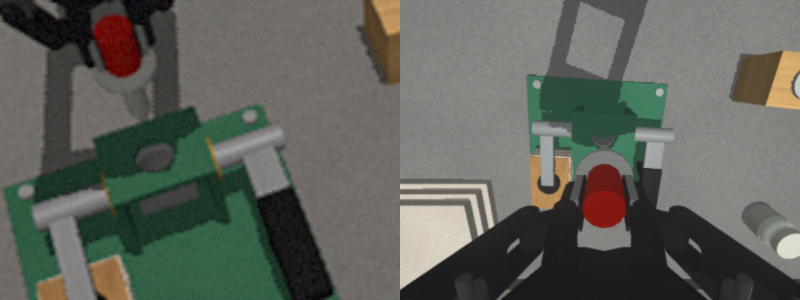

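The pin foot in the scene view, (140,117) in the crop, and the hole, (155,157), both match their projections, so the pin is aligned over the hole. Inserting.

Request:
drive_tool:
  plan:
    - {"x": -0.01,"y": -0.02,"z": 0.4,"ax": 0,"ay": 0,"az": 0,"hand": 10}
    - {"x": -0.01,"y": -0.02,"z": 0.8,"ax": 0,"ay": 0,"az": 0,"hand": 10}
    - {"x": -0.01,"y": -0.02,"z": 1.1,"ax": 0,"ay": 0,"az": 0,"hand": 10}
    - {"x": -0.01,"y": -0.02,"z": 1.4,"ax": 0,"ay": 0,"az": 0,"hand": 10}
    - {"x": -0.01,"y": -0.02,"z": 1.6,"ax": 0,"ay": 0,"az": 0,"hand": 10}
    - {"x": -0.01,"y": -0.02,"z": 1.8,"ax": 0,"ay": 0,"az": 0,"hand": 10}

```text
clock: 10.1
eef_pos: [565.1, -205.0, 160.7]
tcp_rot: [3.142, 0.0, 3.141]
contact_force: [0.8, 0.3, -2.2]
opening: 0.315
grasp_force: 49.6
```

Request:
drive_tool:
  plan:
    - {"x": 0,"y": 0,"z": 0.15,"ax": 0,"ay": 0,"az": 0,"hand": 10}
    - {"x": 0,"y": 0,"z": 0.3,"ax": 0,"ay": 0,"az": 0,"hand": 10}
    - {"x": 0,"y": 0,"z": 0.45,"ax": 0,"ay": 0,"az": 0,"hand": 10}
    - {"x": 0,"y": 0,"z": 0.6,"ax": 0,"ay": 0,"az": 0,"hand": 10}
    - {"x": 0,"y": 0,"z": 0.66,"ax": 0,"ay": 0,"az": 0,"hand": 10}
    - {"x": 0,"y": 0,"z": 0.66,"ax": 0,"ay": 0,"az": 0,"hand": 10}

```text
clock: 10.7
eef_pos: [564.7, -205.1, 127.8]
tcp_rot: [3.141, -0.001, 3.141]
contact_force: [-0.3, 0.6, -2.3]
opening: 0.313
grasp_force: 49.6
```

Request:
drive_tool:
  plan:
    - {"x": 0,"y": 0,"z": 0.04,"ax": 0,"ay": 0,"az": 0,"hand": 10}
    - {"x": 0,"y": 0,"z": 0.07,"ax": 0,"ay": 0,"az": 0,"hand": 10}
    - {"x": 0,"y": 0,"z": 0.07,"ax": 0,"ay": 0,"az": 0,"hand": 10}

```text
clock: 11.0
eef_pos: [565.2, -205.2, 125.3]
tcp_rot: [-3.141, 0.001, 3.141]
contact_force: [-0.7, -0.3, 0.3]
opening: 0.315
grasp_force: 49.7
```

Request:
drive_tool:
  plan:
    - {"x": 0,"y": 0,"z": 0,"ax": 0,"ay": 0,"az": 0,"hand": 40}
    - {"x": 0,"y": 0,"z": 0,"ax": 0,"ay": 0,"az": 0,"hand": 60}
    - {"x": 0,"y": 0,"z": 0,"ax": 0,"ay": 0,"az": 0,"hand": 80}
    - {"x": 0,"y": 0,"z": 0,"ax": 0,"ay": 0,"az": 0,"hand": 80}
    - {"x": 0,"y": 0,"z": 0,"ax": 0,"ay": 0,"az": 0,"hand": 80}

```text
clock: 11.5
eef_pos: [565.0, -205.1, 124.8]
tcp_rot: [-3.142, 0.0, 3.141]
contact_force: [-0.8, 0.1, 1.2]
opening: 0.935
grasp_force: 0.0
```

Request:
drive_tool:
  plan:
    - {"x": 0,"y": 0,"z": -0.3,"ax": 0,"ay": 0,"az": 0,"hand": 80}
    - {"x": 0,"y": 0,"z": -0.8,"ax": 0,"ay": 0,"az": 0,"hand": 80}
    - {"x": 0,"y": 0,"z": -1.4,"ax": 0,"ay": 0,"az": 0,"hand": 80}
    - {"x": 0,"y": 0,"z": -2.0,"ax": 0,"ay": 0,"az": 0,"hand": 80}
    - {"x": 0,"y": 0,"z": -2.5,"ax": 0,"ay": 0,"az": 0,"hand": 80}
    - {"x": 0,"y": 0,"z": -2.7,"ax": 0,"ay": 0,"az": 0,"hand": 80}
    - {"x": 0,"y": 0,"z": -2.7,"ax": 0,"ay": 0,"az": 0,"hand": 80}

```text
clock: 12.2
eef_pos: [565.8, -205.4, 261.8]
tcp_rot: [-3.14, 0.003, 3.141]
contact_force: [1.5, -0.4, 0.3]
opening: 0.938
grasp_force: 0.0
```

```bash
python3 - <<'E'
from h import *
s=monitor.sense();print(s["clock"],s["eef_pos"],s["contact_force"],s["opening"])
out=[];P={}
for n in ("scene","wrist"):
    c=cap(n);B=imaging.grab_frame(n)[:,:,::-1].copy(); cv2.imwrite(f"pics/{n}_3.png",B);J=B.astype(int)
    b=max(blobs((J[...,2]>40)&(J[...,2]>2.5*J[...,1])&(J[...,2]>2.5*J[...,0])),key=lambda b:b[1][4])
    P[n]=(c,b[0]);print(n,b,onz(c,b[0],140))
    out.append(cv2.resize(B[170:290,90:250] if n=="scene" else B,(400,300)))
print(tri(*P["scene"],*P["wrist"]))
cv2.imwrite("pics/tw3.png",cv2.hconcat(out))
E
```

```text
12.2 [ 565.75780778 -205.41632556  261.78776373] [ 1.4546997  -0.36625938  0.29001303] 0.9379463357499918
scene (array([148.25819672, 224.53688525]), array([141, 215,  16,  21, 244], dtype=int32)) [ 567.32656457 -205.74889204  140.        ]
wrist (array([260.77951636, 182.10384068]), array([248, 165,  26,  34, 703], dtype=int32)) [ 564.78612797 -205.458281    140.        ]
(array([ 565.55053706, -205.56717932,  137.34111455]), [0.1, 0.1])
```

View pics/tw3.png

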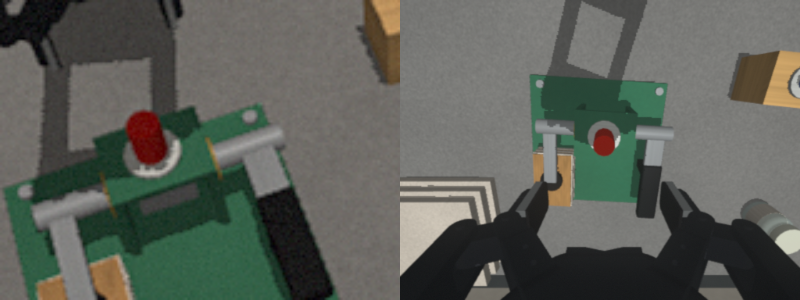

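The red pin is at about (147,138) in the scene crop. It measures (565.6,-205.6), with its grip about 29 mm above the plate: seated, upright and clear of the gripper, with the lever down.

```bash
python3 -c "
from rig import r
print(r.sign_off())"
```

```text
the job is handed in; nothing more can be done
None
```

The job is handed in at about 12 s on the robot's clock: the lever is down on its stop, and the red pin measured about 2 mm off the hole's centre with its grip point about 29 mm above the plate (30 mm when fully seated), released with the arm clear; sign-off returned no verdict.

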